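Lock the filter press with its extension bar

TASK

Take the extension bar from its cradle, push its socket fully home over the stub lever of the filter press, and use the bar to swing the lever round (counter-clockwise from above) past its dead point until it rests locked on its stop, feeling your way and never forcing it. Then draw the bar off and lay it back in its cradle, lying level across both saddles, either way round. Do not touch the press with the hand itself, and leave the other things on the bench alone.

Things in the scene. Friction and masses are not known exactly. Their poses are not given: they have to be found in the camera images.
- bar_mid (a point): the loose extension bar: plain square steel bar 260 mm long, 24 mm wide and high, about 0.36 kg, lying in its white cradle. The point is its centre (half-way along and up), close to its centre of mass; its x axis runs along the bar towards the socket end.
- bar_mouth (a point): centre of the socket's open mouth in the end face of the bar, 130 mm along +x from the bar's centre. The socket is a square hole 15 mm wide, 55 mm deep, open only at this end.
- cradle: white fixed plastic cradle for the bar, base 170 x 90 x 8 mm. Origin under its centre at bench level, x along the bar as it lies. Two saddles at x = +-60 mm (14 mm thick), floor 30 mm above the bench, lips flaring outward to 51 mm; 34 mm between the lips at the floor, 49 mm at the top. A bar in it has its centre 42 mm above the bench; fingers have room between the saddles.
- clamp: the fixed filter press: aluminium plate 110 x 310 x 12 mm with a pivot post, a ram guide and a round steel filter cell 60 mm wide against an end stop; nothing on it is higher than 95 mm. Origin on the lever's upright pivot axis at bench level; its y axis points from the pivot along the ram to the filter cell.
- stub: the press's short steel lever: round hub on the upright pivot, and a level round stub 12 mm thick. Origin on the pivot axis at the stub's mid-height, 60 mm above the bench; x points out along the stub, z up. It closes counter-clockwise seen from above. It was re-set on its splined spindle at an unknown angle and stands partly open, so dead point and stop cannot be told from where it points.
- stub_tip (a point): rounded free end of the stub, 74 mm from the pivot axis. The dead point lies 0.8 to 1.5 rad on from the starting angle, the hard stop 0.10 rad past it. Resistance peaks at about 1.3 N m (6 to 11 N sideways at the bar's middle) 0.3 to 0.5 rad before the dead point, fades to nothing there, then the lever pulls itself on to the stop and stays. Let go earlier, it springs back.
- stub_root (a point): point on the stub's axis at the face of its 20 mm collar, 28 mm from the pivot axis. The bar's socket fits with 1.5 mm play all round and is home when its mouth meets this collar. Pushing the bar's middle with more than about 14 N, here or against the stop, is forcing it.
- ram (a joint): advance of the ram towards the filter cell in m: near 0 when open, 0.0087 at the dead point, about 0.0085 when locked on the stop.
- dish: bystander: flat glass dish, 64 mm wide, 16 mm high; origin under its centre.
- vial: bystander: small amber jar, 28 mm wide, 50 mm high; origin under its centre.
- beaker_a: bystander: steel beaker, 68 mm wide, 85 mm high; origin under its centre.
- beaker_b: bystander: steel beaker, 52 mm wide, 65 mm high; origin under its centre.
- tipbox: bystander: white tip box with clear lid, 84 x 124 x 57 mm; origin under its centre.
- spray: bystander: tall blue bottle, 70 mm wide, 190 mm high; origin under its centre.
- rack: bystander: white tube rack, 70 x 150 x 40 mm; origin under its centre.
- block: bystander: aluminium block, 90 x 60 x 45 mm; origin under its centre.
Mind the look-alikes: they are no part of the job. Leave any pink or purple look-alike of the cradle alone.

How it is judged:
On the way, in this order (a step that is already met when the one before it is completed fails the run):
1. the bar's socket is home on the stub: mouth within 12 mm of the collar, axes within 0.17 rad, lever still open (distance between bar_mouth and stub_root below 0.012 m and angle between the x axis of bar_mid and the x axis of stub, either way round below 0.17 rad and value of joint ram below 0.003 m), for 0.1 s.
2. with the bar on the stub, the ram has been driven forward more than 7.2 mm (value of joint ram above 0.0072 m and distance between bar_mouth and stub_root below 0.03 m), for 0.2 s.
At the end, for the whole second after the job is handed in: With nothing holding the lever the ram stays more than 7.2 mm forward (locked), and the bar rests in its cradle across both saddles: centre within 45 mm of the cradle's lengthwise, 20 mm sideways, 36 to 48 mm above the bench, axes within 0.15 rad, either way round (value of joint ram above 0.0072 m and x of bar_mid in the frame of cradle between -0.045 and 0.045 m and y of bar_mid in the frame of cradle between -0.02 and 0.02 m and z of bar_mid in the frame of cradle between 0.036 and 0.048 m and angle between the x axis of bar_mid and the x axis of cradle, either way round below 0.15 rad and linear speed of bar below 0.02 m/s); the robot touches nothing.
It fails at once if the bar is forced: more than 90 N between the bar and the lever, summed over all their contacts (steady throwing makes about 50 N there) (contact force between bar and stub above 90 N).
It fails at once if the hand or arm touches the filter press or its lever itself (over 2 N); only the bar may (contact force between any of the fingers, the arm and clamp above 2 N).
It fails at once if a bystander is moved more than 30 mm or tipped over (distance of any of dish, vial, beaker_a, beaker_b, tipbox, spray, rack, block from where it was at the start of the episode above 0.03 m or angle between any of dish, vial, beaker_a, beaker_b, tipbox, spray, rack, block's own z axis and vertical above 0.5 rad).
It also fails if it takes over 72 s, if anything falls off the work surface, if the arm or the gripper's body presses on something with over 40 N, if the wrist force passes 120 N, or if a joint passes its speed limit or range.

ROBOT

A 6-joint arm with a two-finger parallel gripper is mounted at the origin on the work surface. World frame = base frame: x ahead of the robot, y to its left, z up, the work surface at z = 0. Lengths are in m, angles in rad, forces in N, time in s.
With the tool pointing down it reaches from about 0.325 to 0.9 m from the base axis. Payload 6.1 kg.
Tool frame: the origin (TCP) lies between the finger pads; the fingertips stand 17 mm ahead of it and the grasp point (between the pads) lies 2 mm behind it; z points along the fingers, y is the direction in which the jaws open and shut (so a half turn about z gives the same grasp; the last joint's range is limited). The gripper opens to 87 mm and grips with 3 to 60 N. Pads are 19 mm wide; open, the fingers measure 117 mm over their backs; the gripper's body (75 mm by 190 mm) begins 51 mm behind the grasp point.
Start: joints at [1.17, 0.22, 1.526, -0, 1.395, -0.126], TCP at [0.17, 0.602, 0.24] pointing down, gripper open.
Joint ranges: [-2.98, 2.98], [-0.91, 2.08], [0.09, 2.57], [-1.24, 4.39], [0.2, 2.65], [-2.68, 2.68]. Speed limits (rad/s): [2.57, 2.57, 3.01, 3.14, 3.14, 3.14].

INTERFACE

Orientations are given as a unit quaternion [w, x, y, z].
In Python, from workcell import r gives the robot as it stands.
- The arm moves only by the shell command python3 -m creep 'ROWS' [OPENING] [FORCE]. ROWS is JSON, one flat list of numbers, 4 for each row, row after row: the shift along the tool's x, y, z in mm, then the turn about the tool's z in degrees. A call has exactly 5 rows; each row shifts and turns the commanded pose from where the row before left it, along the tool's axes as they then stand; what a row does not reach is not made up. A row lasts 1/10 s, in which the tool goes at most 50 mm and 8.59 degrees, less where a joint would pass 70% of its speed; a pose out of reach is approached as far as the arm can. A call with a gripper value outside its range is refused whole. OPENING is the opening, from 0 (shut) to 1 (fully open), set as the call begins (- or left out, the last holds). The fingers move at their own pace and stop on an object; FORCE is the grip in N (left out, the last holds). Time passes only in rows, so rows that do not move let the fingers close, or fill a call up. It gives the time, the measured TCP pose, the force and the opening at its end, in the units of the state.
- r.observe(): the state, without advancing time (a new reading comes with each control period).
- r.grab_frame(name): name is "scene" or "top" or "wrist"; returns the picture (400x640x3 uint8, red, green, blue); there is no depth.
- r.camera_model(name): a dict with "K" (3x3 intrinsics, pixels), "rvec" (rotation vector, rad) and "tvec" (3), from world to camera coordinates, as OpenCV has them. Camera axes: x right, y down, z forward; pixel columns grow to the right and rows downward; lengths in m; the calibration is good to about 2 mm. The wrist camera is an equidistant fisheye: a pixel r from the principal point sees the ray r / f radians off the axis. A picture is of the moment at which its call begins: read the wrist's pose just before it. camera_model takes no time and is no camera call; for the wrist camera it gives the pose at the moment of the call.
- r.hand_in(): hands the job in, once; it reports no verdict.
Trained networks look in the newest picture that a camera, given by its name, has taken for a name from the list of things; names that differ only in an ending like _2 or _b are one class to them, and where a whole thing is asked for, a point or a joint stands for the part that bears it (a point fixed in the world has none). Each returns a list of dicts, best first, with "confidence" (0 to 1); they miss things now and then, are a little off and sometimes report something else, mostly with a low value. They report only what shows in the picture. A call takes as long as a camera call. They do not tell look-alikes from the thing itself.
- r.find_in(camera, target): "location" ([column, row] in pixels, amid what is visible of it).
- r.silhouettes(camera, target): "region" (400x640 bool, what is visible of it) and "location" ([column, row] in pixels, amid what is visible of it).
- r.pinpoint(camera, target): "location" ([column, row] in pixels: a listed point, or the origin of a listed thing).
The state is a dict: "time_s": time; "qpos": joint angles; "dq": joint speeds; "joint_efforts": joint torques, N m; "eef_pos": TCP position; "tcp_rot": TCP orientation; "wrist_force": force on the tool from outside, world axes, zero at the start; "torque": the same for the moment, N m; "width": finger opening in m.
Only numpy, scipy, OpenCV 4.12 (cv2) and the standard library are available. Lean on these libraries where they do the work, as an engineer would, in place of code of your own. Each camera call takes 0.05 s, during which the arm holds its last target. There are 200 camera calls.

## Working session

There is one attempt and no reset: what is moved stays moved. The work goes in short steps, Python scripts to look and compute and a shell command to move; the robot and the scene stay as the last step left them, time stands still between calls to the robot, and variables do not carry over. Pictures are saved under pics/ and viewed, about 8 in all and at most 12, crops included, and the job is handed in when it is done.

```bash
ls; mkdir -p pics; cat > h.py <<'E'
import numpy as np, cv2
from workcell import r
def ray(cam,px,m=None):
    m=m or r.camera_model(cam); K=np.array(m["K"]); R=cv2.Rodrigues(np.array(m["rvec"],float))[0]; t=np.array(m["tvec"],float).ravel()
    x=(px[0]-K[0,2])/K[0,0]; y=(px[1]-K[1,2])/K[1,1]
    if cam=="wrist":
        th=np.hypot(x,y); s=np.sin(th)/max(th,1e-9); d=np.array([x*s,y*s,np.cos(th)])
    else: d=np.array([x,y,1.])
    return -R.T@t, R.T@d
def at_z(cam,px,z,m=None):
    o,d=ray(cam,px,m); return o+d*(z-o[2])/d[2]
def proj(cam,P,m=None):
    m=m or r.camera_model(cam); K=np.array(m["K"]); R=cv2.Rodrigues(np.array(m["rvec"],float))[0]; t=np.array(m["tvec"],float).ravel()
    p=R@np.array(P,float)+t
    if cam=="wrist":
        th=np.arctan2(np.hypot(p[0],p[1]),p[2]); u=p[:2]/max(np.hypot(p[0],p[1]),1e-9)*th
    else: u=p[:2]/p[2]
    return np.array([K[0,0]*u[0]+K[0,2],K[1,1]*u[1]+K[1,2]])
def save(img,n): cv2.imwrite("pics/"+n,cv2.cvtColor(img,cv2.COLOR_RGB2BGR))
E
python3 - <<'E'
from h import *
for c in("top","scene"):
    im=r.grab_frame(c); save(im,c+"0.png")
    zs=dict(bar_mid=.042,bar_mouth=.042,cradle=0,clamp=0,stub=.06,stub_tip=.06,stub_root=.06)
    for n,z in zs.items():
        for d in r.pinpoint(c,n)[:3]:
            print(c,n,round(d["confidence"],2),np.round(d["location"]),np.round(at_z(c,d["location"],z),3))
s=r.observe();print({k:np.round(v,3) for k,v in s.items()})
E
```

```text
pics
top bar_mid 0.63 [210. 212.] [0.469 0.358 0.042]
top bar_mouth 0.67 [204. 170.] [0.608 0.382 0.042]
top cradle 0.85 [156. 225.] [0.43  0.546 0.   ]
top cradle 0.84 [223. 291.] [0.212 0.32  0.   ]
top cradle 0.71 [210. 214.] [0.465 0.366 0.   ]
top clamp 0.9 [333. 175.] [ 0.598 -0.043  0.   ]
top stub 0.65 [334. 173.] [ 0.593 -0.047  0.06 ]
top stub_tip 0.68 [341. 194.] [ 0.524 -0.067  0.06 ]
top stub_root 0.43 [338. 183.] [ 0.561 -0.059  0.06 ]
scene bar_mouth 0.81 [403. 300.] [0.601 0.376 0.042]
scene cradle 0.88 [506. 319.] [0.446 0.553 0.   ]
scene cradle 0.78 [470. 219.] [0.214 0.328 0.   ]
scene cradle 0.61 [428. 271.] [0.459 0.353 0.   ]
scene clamp 0.92 [286. 221.] [ 0.603 -0.034  0.   ]
scene stub 0.68 [287. 202.] [ 0.587 -0.043  0.06 ]
scene stub_tip 0.5 [301. 188.] [ 0.518 -0.062  0.06 ]
scene stub_root 0.69 [293. 198.] [ 0.566 -0.044  0.06 ]
{'time_s': np.float64(0.8), 'qpos': array([ 1.17 ,  0.22 ,  1.527,  0.   ,  1.395, -0.126]), 'dq': array([ 0.   , -0.001, -0.   ,  0.001, -0.001, -0.001]), 'joint_efforts': array([ 2.0000e-03, -4.9450e+01, -3.8769e+01,  7.0000e-02,  4.7000e-02,
       -0.0000e+00]), 'eef_pos': array([0.17 , 0.602, 0.24 ]), 'tcp_rot': array([0.   , 0.137, 0.991, 0.   ]), 'wrist_force': array([-0.218,  0.311,  0.21 ]), 'torque': array([-0.006, -0.026, -0.013]), 'width': np.float64(0.087)}
```

View pics/top0.png

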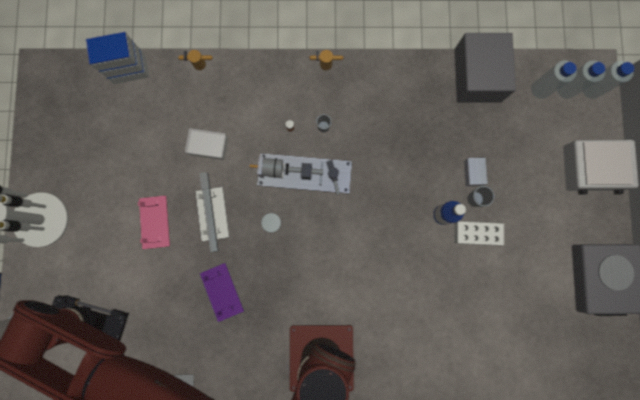

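View pics/scene0.png

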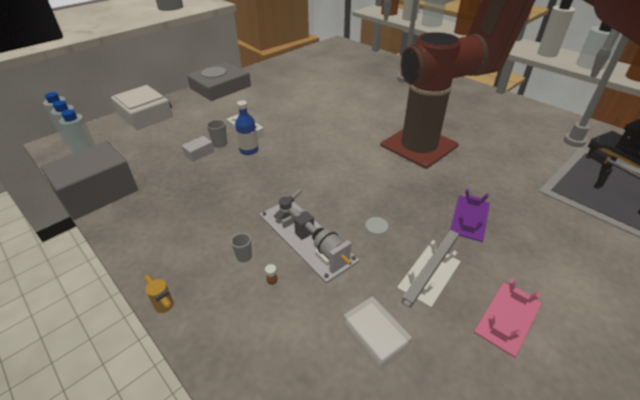

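The top view shows the bar on the white cradle at (210,213), with the mouth end at (204,171). The look-alikes are a pink cradle at (154,222) and a purple one at (222,291), so I choose the white one. The press has its pivot at (334,173) and the stub pointing down towards the robot, with its tip at (341,194). The scene view agrees. Next I move over the bar to check from near.

```bash
python3 -m creep '[-35,-15,0,0, -35,-15,0,0, -35,-15,0,0, -35,-15,0,0, -35,-15,0,0]' 1
python3 -m creep '[-35,-14,0,0, -35,-14,0,0, -35,-14,0,0, -35,-14,0,0, -35,-14,0,0]'
python3 -m creep '[0,0,0,8.5, 0,0,0,8.5, 0,0,0,8.5, 0,0,0,8.5, 0,0,0,8.5]'
python3 -m creep '[0,0,0,8.5, 0,0,0,8.5, 0,0,0,8.5, 0,0,0,8.5, 0,0,0,8.5]'
python3 -m creep '[0,0,0,8.5, 0,0,0,8.5, 0,0,0,8.5, 0,0,0,8.5, 0,0,0,8.5]'
python3 -m creep '[0,0,0,8.5, 0,0,0,8.5, 0,0,0,8.5, 0,0,0,0, 0,0,0,0]'
cat >> h.py <<'E'
from scipy.spatial.transform import Rotation as Ro
def tool():
    s=r.observe(); q=s["tcp_rot"]; return np.array(s["eef_pos"]), Ro.from_quat([q[1],q[2],q[3],q[0]]).as_matrix(), s
def plan(P,yaw=None):
    p,R,s=tool(); y0=np.degrees(np.arctan2(R[1,0],R[0,0])); out=np.round(R.T@(np.array(P)-p)*1000,1)
    print("t",s["time_s"],"pos",np.round(p,4),"yaw",round(y0,2),"j6",round(s["qpos"][5],2),"shift(mm, before turning)",out,"turn",None if yaw is None else round((y0-yaw+180)%360-180,2),"F",np.round(s["wrist_force"],1),"T",np.round(s["torque"],2),"w",round(s["width"],4),"tilt",np.round(np.degrees(np.arccos(-R[2,2])),2))
def axis(cam,name,z):
    "long axis of a silhouette projected to plane z"
    for d in r.silhouettes(cam,name)[:2]:
        ys,xs=np.nonzero(d["region"]); m=r.camera_model(cam)
        P=np.array([at_z(cam,(a,b),z,m)[:2] for a,b in list(zip(xs,ys))[::5]]).astype(np.float32)*1000
        c,wh,a=cv2.minAreaRect(P); b=cv2.boxPoints((c,wh,a)); e=max((b[1]-b[0],b[2]-b[1]),key=np.linalg.norm)
        print(cam,name,round(d["confidence"],2),len(xs),"c",np.round(c,1),"size",np.round(wh,1),"yaw",round(float(np.degrees(np.arctan2(e[1],e[0]))),2))
E
python3 - <<'E'
from h import *
im=r.grab_frame("wrist"); save(im,"w1.png")
plan([.47,.362,.24],10)
axis("wrist","bar_mid",.054); axis("wrist","cradle",.01)
for n,z in dict(bar_mid=.042,bar_mouth=.042,cradle=0).items():
    for d in r.pinpoint("wrist",n)[:2]: print(n,round(d["confidence"],2),np.round(d["location"]),np.round(at_z("wrist",d["location"],z),3))
E
```

```text
time_s: 1.3
eef_pos: [0.3187, 0.4809, 0.2397]
tcp_rot: [0.0, 0.137, 0.991, 0.0]
wrist_force: [0.0, 2.1, 0.4]
width: 0.0868
time_s: 1.8
eef_pos: [0.4682, 0.3659, 0.2397]
tcp_rot: [0.0, 0.137, 0.991, 0.0]
wrist_force: [0.4, 1.2, -0.4]
width: 0.0873
time_s: 2.3
eef_pos: [0.4672, 0.3669, 0.2395]
tcp_rot: [-0.0, 0.489, 0.872, 0.0]
wrist_force: [0.0, -0.5, -0.3]
width: 0.0869
time_s: 2.8
eef_pos: [0.4671, 0.367, 0.2396]
tcp_rot: [0.0, 0.772, 0.635, 0.0]
wrist_force: [0.3, 0.9, 0.2]
width: 0.0871
time_s: 3.3
eef_pos: [0.4671, 0.367, 0.2396]
tcp_rot: [-0.0, 0.95, 0.312, 0.0]
wrist_force: [-0.0, -0.1, -0.1]
width: 0.087
time_s: 3.8
eef_pos: [0.4671, 0.367, 0.2395]
tcp_rot: [-0.0, 0.995, 0.1, 0.0]
wrist_force: [0.7, -0.9, -0.1]
width: 0.0872
t 3.85 pos [0.4671 0.367  0.2396] yaw 11.47 j6 1.9 shift(mm, before turning) [ 1.8  5.5 -0.4] turn 1.47 F [ 0.2 -0.4  0.3] T [-0.04  0.18 -0.02] w 0.087 tilt 0.0
wrist bar_mid 0.75 4720 c [473.8 363.1] size [252.7  25.3] yaw 9.06
wrist cradle 0.73 6581 c [466.5 361.2] size [170.3  90.2] yaw 8.15
wrist cradle 0.72 1588 c [245.2 338.6] size [76.2 91. ] yaw -59.9
bar_mid 0.72 [324. 184.] [0.469 0.361 0.042]
bar_mid 0.36 [585.  51.] [0.748 0.03  0.042]
bar_mouth 0.93 [330.  70.] [0.596 0.38  0.042]
cradle 0.77 [313. 336.] [0.212 0.326 0.   ]
cradle 0.69 [179. 173.] [0.438 0.555 0.   ]
```

View pics/w1.png

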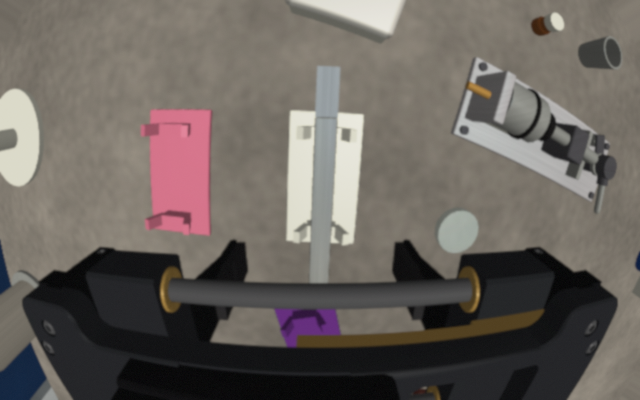

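The wrist picture confirms the choice: the bar lies on the white cradle at about (325,170), with its mouth end at (328,68) and the socket scribe line at (328,117). Pink (180,172) and purple (308,325) are the look-alikes. Descend.

```bash
python3 -m creep '[0.7,6.3,20,2.5, 0,0,30,0, 0,0,30,0, 0,0,20,0, 0,0,0,0]' 1
python3 - <<'E'
from h import *
im=r.grab_frame("wrist"); save(im,"w2.png")
axis("wrist","bar_mid",.054)
plan([.469,.361,.04],9)
E
```

```text
time_s: 4.6
eef_pos: [0.4667, 0.3596, 0.1357]
tcp_rot: [0.002, 0.997, 0.077, -0.003]
wrist_force: [0.7, -1.1, -0.4]
width: 0.0871
wrist bar_mid 0.78 8273 c [476.3 365.2] size [254.8  24.7] yaw 8.77
t 4.7 pos [0.4691 0.361  0.1398] yaw 8.78 j6 1.94 shift(mm, before turning) [-0.1 -0.  99.8] turn -0.22 F [0.4 0.2 0.4] T [-0.07  0.14 -0.03] w 0.0868 tilt 0.02
```

```bash
python3 -m creep '[0,-1.5,25,0, 0,0,25,0, 0,0,25,0, 0,0,25,0, 0,0,0,0]' 1
python3 -m creep '[0,0,0,0, 0,0,0,0, 0,0,0,0, 0,0,0,0, 0,0,0,0]' 0 50
python3 - <<'E'
from h import *
plan([.469,.361,.04],9)
im=r.grab_frame("wrist"); save(im,"w3.png")
axis("wrist","bar_mid",.054)
d=r.pinpoint("wrist","bar_mouth")[0]; print(d["confidence"],d["location"],at_z("wrist",d["location"],.042))
E
```

```text
time_s: 5.2
eef_pos: [0.4675, 0.3617, 0.0378]
tcp_rot: [0.001, 0.997, 0.076, -0.002]
wrist_force: [-1.1, -0.2, -0.9]
width: 0.087
time_s: 5.7
eef_pos: [0.4693, 0.3627, 0.0404]
tcp_rot: [-0.0, 0.997, 0.076, 0.001]
wrist_force: [0.7, -0.1, 0.2]
width: 0.0549
t 5.7 pos [0.4693 0.3627 0.0404] yaw 8.76 j6 1.94 shift(mm, before turning) [-0.5  1.7  0.4] turn -0.24 F [ 0.7 -0.1  0.2] T [-0.03  0.11  0.  ] w 0.0549 tilt 0.07
wrist bar_mid 0.86 16404 c [517.4 370.2] size [164.5  24.3] yaw 8.8
0.59 [317.7, 11.9] [0.59692054 0.38169798 0.042     ]
```

View pics/w3.png

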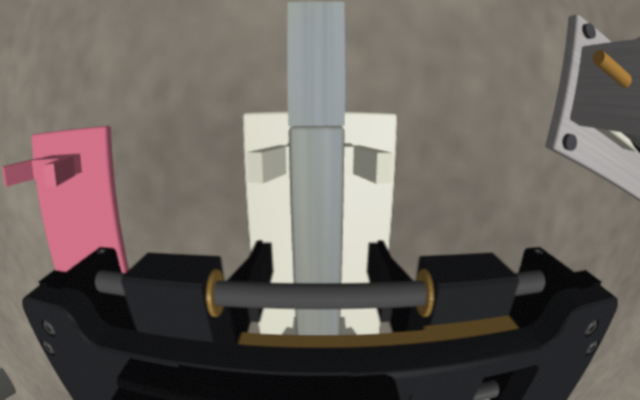

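```bash
python3 -m creep '[0,0,0,0, 0,0,0,0, 0,0,0,0, 0,0,0,0, 0,0,0,0]' 0 50
python3 -m creep '[0,0,-5,0, 0,0,-25,0, 0,0,-30,0, 0,0,-30,0, 0,0,-30,0]'
python3 -m creep '[-5,15,0,0, -10,28,0,0, -11,30,0,0, -11,30,0,0, -11,30,0,0]'
python3 -m creep '[-11,31,0,0, -11,31,0,0, -11,31,0,0, -11,31,0,0, -11,31,0,0]'
python3 -m creep '[-11,31,0,0, -11,31,0,0, -11,31,0,0, -11,31,0,0, -12,37,0,0]'
python3 -m creep '[0,0,0,-2, 0,0,0,-2, 0,0,0,-3, 0,0,0,0, 0,0,0,0]'
cat > stub.py <<'E'
from h import *
import sys
tag=sys.argv[1]; cam=sys.argv[2]
if cam=="wrist": plan([.38,-.105,.16],16)
im=r.grab_frame(cam); save(im,tag)
for n,z in dict(stub=.06,stub_root=.06,stub_tip=.06,bar_mouth=float(sys.argv[3])).items():
    for d in r.pinpoint(cam,n)[:1]: print(cam,n,round(d["confidence"],2),np.round(d["location"],1),np.round(at_z(cam,d["location"],z)*1000,1))
E
python3 stub.py w4.png wrist .162; python3 stub.py t4.png top .162; python3 stub.py s4.png scene .162
```

```text
time_s: 6.35
eef_pos: [0.4688, 0.3625, 0.0395]
tcp_rot: [-0.0, 0.997, 0.076, -0.0]
wrist_force: [-0.6, 1.1, -1.6]
width: 0.0237
time_s: 6.85
eef_pos: [0.4682, 0.362, 0.1602]
tcp_rot: [0.0, 0.997, 0.076, -0.001]
wrist_force: [0.5, -0.4, -3.2]
width: 0.0238
time_s: 7.35
eef_pos: [0.4407, 0.2223, 0.1592]
tcp_rot: [0.0, 0.997, 0.077, -0.0]
wrist_force: [0.4, -0.4, -2.2]
width: 0.0234
time_s: 7.85
eef_pos: [0.41, 0.0609, 0.1594]
tcp_rot: [0.0, 0.997, 0.076, -0.0]
wrist_force: [0.8, -0.9, -2.9]
width: 0.0235
time_s: 8.35
eef_pos: [0.3791, -0.1063, 0.1595]
tcp_rot: [-0.0, 0.997, 0.077, -0.0]
wrist_force: [1.1, -0.2, -3.3]
width: 0.0232
time_s: 8.85
eef_pos: [0.3797, -0.1054, 0.1594]
tcp_rot: [-0.0, 0.991, 0.136, -0.0]
wrist_force: [-0.1, 0.3, -3.7]
width: 0.0235
t 8.85 pos [ 0.3797 -0.1054  0.1594] yaw 15.68 j6 0.83 shift(mm, before turning) [ 0.4 -0.3 -0.6] turn -0.32 F [-0.1  0.3 -3.7] T [-0.1   0.23  0.01] w 0.0235 tilt 0.02
wrist bar_mouth 0.56 [319.2   8.2] [506.6 -70.8 162. ]
top stub 0.61 [335.6 172.4] [595.  -51.1  60. ]
top stub_root 0.68 [337. 183.] [560.  -55.4  60. ]
top stub_tip 0.7 [340.9 193.6] [525.2 -67.7  60. ]
top bar_mouth 0.87 [344.  196.3] [503.6 -71.6 162. ]
scene stub 0.79 [287.2 205.5] [597.1 -30.9  60. ]
scene stub_root 0.6 [293.2 198.6] [565.9 -41.4  60. ]
scene stub_tip 0.6 [299.  189.5] [527.1 -60.4  60. ]
scene bar_mouth 0.76 [296.9 157.8] [517.4 -73.8 162. ]
```

View pics/w4.png

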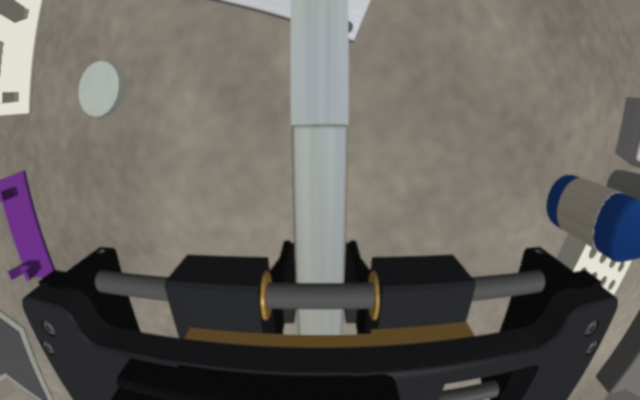

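The wrist picture shows the bar straight in the grip (columns 293-348), and it hides the stub. I side-step to see the stub from near.

```bash
python3 -m creep '[20,20,-10,0, 20,25,-15,0, 20,25,-15,0, 0,0,0,0, 0,0,0,0]'
python3 stub.py w5.png wrist .202
python3 - <<'E'
from h import *
axis("wrist","bar_mid",.214); axis("wrist","stub_tip",.066)
for n in ("stub","clamp"):
  for d in r.find_in("wrist",n)[:1]: print(n,d["confidence"],d["location"])
E
```

```text
time_s: 10.1
eef_pos: [0.4569, -0.1568, 0.1994]
tcp_rot: [-0.0, 0.991, 0.137, -0.0]
wrist_force: [-0.1, -0.0, -3.9]
width: 0.0232
t 10.1 pos [ 0.4569 -0.1568  0.1994] yaw 15.73 j6 0.8 shift(mm, before turning) [-59.9 -70.7  39.5] turn -0.27 F [-0.1 -0.  -3.9] T [-0.1   0.2  -0.01] w 0.0232 tilt 0.04
wrist stub 0.83 [238.7  28.1] [594.  -40.6  60. ]
wrist stub_root 0.73 [235.5  55.6] [567.2 -45.2  60. ]
wrist stub_tip 0.75 [226.6 103.7] [521.2 -48.8  60. ]
wrist bar_mid 0.95 16590 c [ 503.6 -143.6] size [163.7  24.3] yaw 15.67
wrist bar_mid 0.24 3147 c [ 499.8 -270.8] size [85.6 30.6] yaw 81.91
wrist stub_tip 0.85 2157 c [567.2 -42.1] size [91.2 39.4] yaw 1.3
stub 0.66 [238.9, 35.3]
clamp 0.73 [200.0, 35.5]
```

View pics/w5.png

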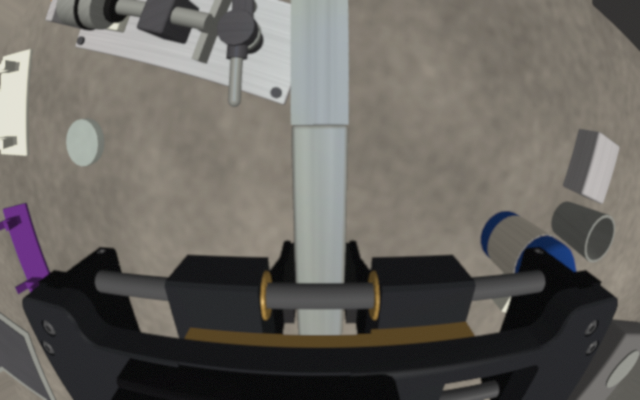

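```bash
cat > ed.py <<'E'
from h import *
im=r.grab_frame("wrist"); d=r.silhouettes("wrist","stub_tip")[0]["region"]
m=r.camera_model("wrist")
P=[]
for row in range(50,112,3):
    xs=np.nonzero(d[row])[0]
    if len(xs): P.append((row,xs.min(),xs.max()))
print(P)
Q=np.array([at_z("wrist",((a+b)/2,row),.06,m)[:2]*1000 for row,a,b in P if b-a<16])
print(np.round(Q,1)); l=cv2.fitLine(Q.astype(np.float32),cv2.DIST_HUBER,0,.01,.01).ravel(); print(l, np.degrees(np.arctan2(l[1],l[0])))
c=cv2.resize(im[0:130,170:300],None,fx=6,fy=4.6,interpolation=cv2.INTER_CUBIC); save(c,"c5.png")
# self-calibration: seen bar axis vs tool axis
b=r.silhouettes("wrist","bar_mid")[0]["region"]; p,R,s=tool()
for row in (10,40,70,100):
    xs=np.nonzero(b[row])[0]; q=at_z("wrist",((xs.min()+xs.max())/2,row),p[2]+.012,m)-p; print(row,xs.min(),xs.max(),np.round(R.T@q*1000,1))
E
python3 ed.py
```

```text
[(50, np.int64(228), np.int64(248)), (53, np.int64(228), np.int64(248)), (56, np.int64(228), np.int64(247)), (59, np.int64(231), np.int64(243)), (62, np.int64(232), np.int64(242)), (65, np.int64(231), np.int64(242)), (68, np.int64(232), np.int64(242)), (71, np.int64(232), np.int64(242)), (74, np.int64(231), np.int64(242)), (77, np.int64(230), np.int64(241)), (80, np.int64(230), np.int64(241)), (83, np.int64(230), np.int64(240)), (86, np.int64(230), np.int64(240)), (89, np.int64(229), np.int64(240)), (92, np.int64(229), np.int64(241)), (95, np.int64(229), np.int64(241)), (98, np.int64(229), np.int64(241)), (101, np.int64(229), np.int64(240)), (104, np.int64(231), np.int64(239))]
[[565.7 -48. ]
 [562.9 -48.8]
 [560.  -49.1]
 [557.3 -50.4]
 [554.6 -51.2]
 [551.7 -51.5]
 [548.7 -51.3]
 [545.9 -52.1]
 [543.1 -52.3]
 [540.3 -53.1]
 [537.5 -53.4]
 [534.8 -54.6]
 [532.1 -55.3]
 [529.3 -56. ]
 [526.5 -56.3]
 [523.8 -57.5]]
[ 9.7810352e-01  2.0811909e-01  5.4043481e+02 -5.3358654e+01] 12.012147
10 291 347 [126.9   0.9 -12. ]
40 290 347 [112.8   0.7 -12. ]
70 291 347 [ 99.4   0.9 -12. ]
100 291 347 [ 86.3   0.9 -12. ]
```

View pics/c5.png

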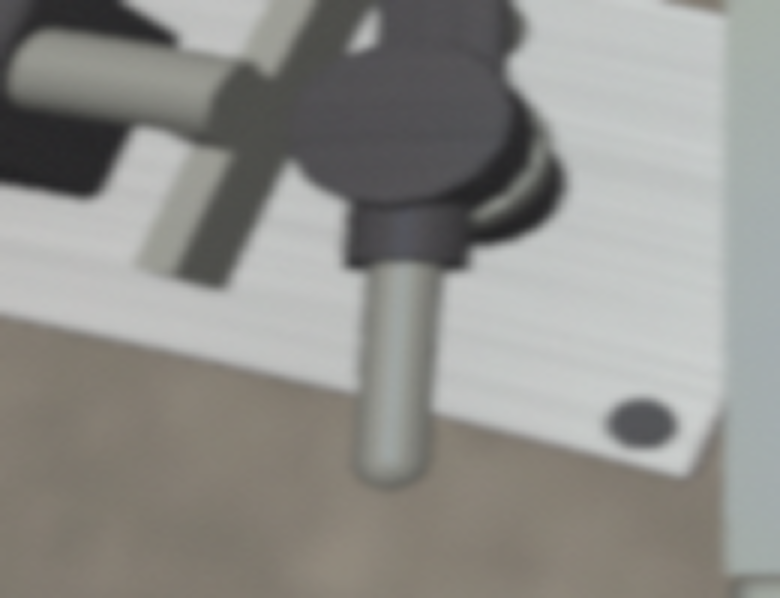

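The crop shows the collar face at row 58 and the tip at about (235,106), with the stub clear of the plate. Next a second look from the other side to cancel bias.

```bash
python3 -m creep '[0,-20,0,0, 0,-30,0,0, 0,-30,0,0, 0,-30,0,0, 0,-30,0,3.7]'
python3 -m creep '[0,0,0,0, 0,0,0,0, 0,0,0,0, 0,0,0,0, 0,0,0,0]'
sed -i 's/save(c,"c5.png")/pass/; s/range(50,112,3)/range(30,130,4)/' ed.py; python3 ed.py; python3 stub.py w6.png wrist .202
```

```text
time_s: 11.2
eef_pos: [0.4183, -0.0209, 0.1996]
tcp_rot: [-0.0, 0.995, 0.104, 0.0]
wrist_force: [-0.4, 1.2, -2.1]
width: 0.0235
time_s: 11.7
eef_pos: [0.4189, -0.0225, 0.1995]
tcp_rot: [0.0, 0.995, 0.105, -0.0]
wrist_force: [-0.3, -0.2, -2.9]
width: 0.0237
[(30, np.int64(361), np.int64(397)), (34, np.int64(363), np.int64(395)), (38, np.int64(368), np.int64(392)), (42, np.int64(369), np.int64(389)), (46, np.int64(368), np.int64(390)), (50, np.int64(369), np.int64(390)), (54, np.int64(372), np.int64(386)), (58, np.int64(373), np.int64(385)), (62, np.int64(373), np.int64(385)), (66, np.int64(373), np.int64(385)), (70, np.int64(373), np.int64(385)), (74, np.int64(373), np.int64(385)), (78, np.int64(373), np.int64(385)), (82, np.int64(373), np.int64(384)), (86, np.int64(373), np.int64(384)), (90, np.int64(373), np.int64(384)), (94, np.int64(373), np.int64(384)), (98, np.int64(374), np.int64(383))]
[[565.  -48.1]
 [561.2 -48.9]
 [557.4 -49.7]
 [553.7 -50.5]
 [550.  -51.3]
 [546.3 -52.1]
 [542.6 -52.9]
 [538.7 -53.2]
 [535.1 -54. ]
 [531.4 -54.8]
 [527.7 -55.7]
 [524.1 -56.5]]
[ 9.8040062e-01  1.9701436e-01  5.4480786e+02 -5.2230988e+01] 11.36242
10 292 347 [127.    1.4 -12. ]
40 291 347 [113.    1.2 -12. ]
70 292 347 [ 99.5   1.4 -12. ]
100 291 347 [ 86.4   1.2 -12. ]
t 11.85 pos [ 0.4188 -0.0223  0.1995] yaw 12.01 j6 1.12 shift(mm, before turning) [-55.1  72.9  39.5] turn -3.99 F [ 0.4 -1.  -3.1] T [-0.06  0.16  0.02] w 0.0235 tilt 0.01
wrist stub 0.88 [379.9  20.5] [597.8 -42.1  60. ]
wrist stub_root 0.63 [379.6  53.5] [565.6 -48.1  60. ]
wrist stub_tip 0.86 [373.6 101.3] [519.9 -52.2  60. ]
wrist bar_mouth 0.98 [318.1  10.7] [546.    4.6 202. ]
```

```bash
python3 -m creep '[-9,10,0,-0.4, -20,22,0,0, -20,21,0,0, 0,0,20,0, 0,0,30,0]'
python3 -m creep '[0,0,30,0, 0,0,30,0, 0,0,22,0, 0,0,10,0, 0,0,0,0]'
python3 -m creep '[0,0,0,0, 0,0,0,0, 0,0,0,0, 0,0,0,0, 0,0,0,0]'
python3 - <<'E'
from h import *
plan([.3816,-.0847,.0575],11.6)
for c in("top","scene"):
    im=r.grab_frame(c); save(im,c+"7.png")
    for n in("bar_mouth","stub_tip","stub_root"):
        for d in r.pinpoint(c,n)[:1]: print(c,n,round(d["confidence"],2),np.round(d["location"],1),np.round(at_z(c,d["location"],.06)*1000,1))
a=cv2.imread("pics/top7.png")[150:230,300:370];b=cv2.imread("pics/scene7.png")[160:230,260:330]
cv2.imwrite("pics/c7.png",np.hstack([cv2.resize(a,(400,457),interpolation=3),cv2.resize(b,(400,457),interpolation=3)]))
E
```

```text
time_s: 12.6
eef_pos: [0.3838, -0.0857, 0.1511]
tcp_rot: [0.001, 0.994, 0.108, 0.003]
wrist_force: [0.4, -0.3, -3.4]
width: 0.0237
time_s: 13.1
eef_pos: [0.3812, -0.0837, 0.0565]
tcp_rot: [-0.001, 0.994, 0.109, -0.001]
wrist_force: [-0.4, -0.2, -3.4]
width: 0.0239
time_s: 13.6
eef_pos: [0.3826, -0.0843, 0.058]
tcp_rot: [0.0, 0.994, 0.109, 0.0]
wrist_force: [0.4, -0.2, -2.8]
width: 0.0229
t 13.6 pos [ 0.3826 -0.0843  0.058 ] yaw 12.46 j6 0.93 shift(mm, before turning) [-1.   0.2  0.5] turn 0.86 F [ 0.4 -0.2 -2.8] T [-0.07  0.14  0.02] w 0.0229 tilt 0.05
top bar_mouth 0.73 [340.6 196.8] [514.8 -66.7  60. ]
top stub_tip 0.72 [341.4 192.5] [528.8 -69.4  60. ]
top stub_root 0.56 [335.9 185.6] [551.5 -51.7  60. ]
scene bar_mouth 0.86 [300.6 189. ] [522.2 -58.8  60. ]
scene stub_root 0.71 [290.1 191.1] [550.6 -73.1  60. ]
```

View pics/c7.png

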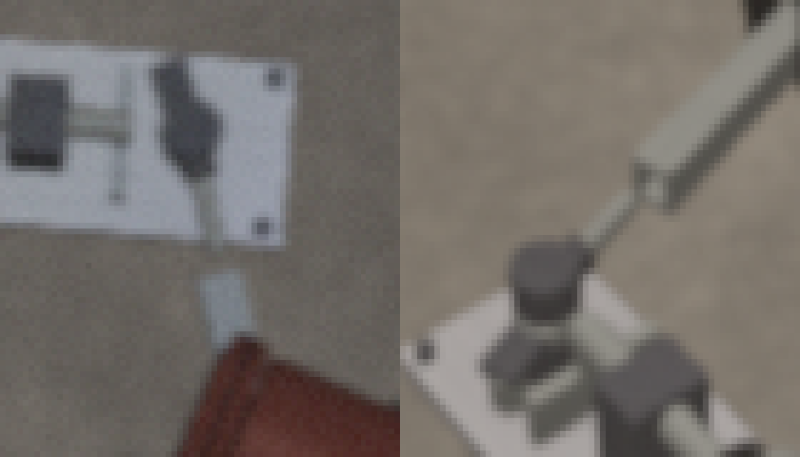

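The two crops (top, scene) show the bar mouth just short of and in line with the stub tip. I insert gently.

```bash
python3 -m creep '[0,0.2,0.5,0.9, 4,0,0,0, 4,0,0,0, 4,0,0,0, 3,0,0,0]'
python3 -m creep '[2,0,0,0, 2,0,0,0, 2,0,0,0, 0,0,0,0, 0,0,0,0]'
python3 -c "from h import *;plan([.4378,-.0732,.0575],11.6)"
```

```text
time_s: 14.5
eef_pos: [0.3976, -0.0813, 0.0571]
tcp_rot: [0.0, 0.995, 0.101, 0.0]
wrist_force: [0.2, 0.8, -3.4]
width: 0.0233
time_s: 15.0
eef_pos: [0.4028, -0.0801, 0.057]
tcp_rot: [-0.0, 0.995, 0.101, -0.0]
wrist_force: [0.5, 0.3, -3.1]
width: 0.0235
t 15.0 pos [ 0.4028 -0.0801  0.057 ] yaw 11.56 j6 0.98 shift(mm, before turning) [35.7  0.3 -0.5] turn -0.04 F [ 0.5  0.3 -3.1] T [-0.1   0.19  0.01] w 0.0235 tilt 0.01
```

```bash
python3 -m creep '[3,0,0,0, 3,0,0,0, 3,0,0,0, 3,0,0,0, 3,0,0,0]'
python3 -m creep '[3,0,0,0, 3,0,0,0, 2,0,0,0, 2,0,0,0, 2,0,0,0]'
python3 -c "from h import *;plan([.4378,-.0732,.0575],11.6)"
```

```text
time_s: 15.5
eef_pos: [0.4179, -0.0771, 0.057]
tcp_rot: [0.0, 0.995, 0.101, 0.0]
wrist_force: [0.1, -0.3, -2.5]
width: 0.0236
time_s: 16.0
eef_pos: [0.4294, -0.0747, 0.057]
tcp_rot: [-0.0, 0.995, 0.101, -0.0]
wrist_force: [-0.8, 0.4, -4.3]
width: 0.0231
t 16.0 pos [ 0.4294 -0.0747  0.057 ] yaw 11.56 j6 1.02 shift(mm, before turning) [ 8.5  0.2 -0.5] turn -0.04 F [-0.8  0.4 -4.3] T [-0.07  0.16 -0.04] w 0.0231 tilt 0.01
```

```bash
python3 -m creep '[1.5,0,0,0, 1.5,0,0,0, 1.5,0,0,0, 1,0,0,0, 1,0,0,0]'
python3 -m creep '[0.5,0,0,0, 0.5,0,0,0, 0.5,0,0,0, 0,0,0,0, 0,0,0,0]'
python3 -c "from h import *;plan([.4378,-.0732,.0575],11.6)"
```

```text
time_s: 16.5
eef_pos: [0.4357, -0.0734, 0.057]
tcp_rot: [-0.0, 0.995, 0.101, -0.0]
wrist_force: [0.1, 0.3, -3.7]
width: 0.0236
time_s: 17.0
eef_pos: [0.4371, -0.0731, 0.0571]
tcp_rot: [0.0, 0.995, 0.101, -0.0]
wrist_force: [1.1, 0.2, -3.3]
width: 0.0232
t 17.0 pos [ 0.4371 -0.0731  0.0571] yaw 11.56 j6 1.03 shift(mm, before turning) [ 0.6  0.2 -0.4] turn -0.04 F [ 1.1  0.2 -3.3] T [-0.05  0.21 -0.02] w 0.0232 tilt 0.0
```

```bash
for i in 1; do python3 -m creep '[0.6,0,0,0, 0.6,0,0,0, 0.6,0,0,0, 0.4,0,0,0, 0,0,0,0]'; done
python3 -c "from h import *;plan([.4378,-.0732,.0575],11.6)
for c in('top','scene'):
    r.grab_frame(c)
    for n in('bar_mouth','stub','stub_root','ram'):
        for d in r.pinpoint(c,n)[:1]: print(c,n,round(d['confidence'],2),np.round(d['location'],1),np.round(at_z(c,d['location'],.06)*1000,1))"
```

```text
time_s: 17.5
eef_pos: [0.438, -0.0726, 0.0565]
tcp_rot: [-0.0, 0.995, 0.101, -0.001]
wrist_force: [-5.6, -2.1, -2.0]
width: 0.0234
t 17.5 pos [ 0.438  -0.0726  0.0565] yaw 11.56 j6 1.03 shift(mm, before turning) [-0.3  0.5 -1. ] turn -0.04 F [-5.6 -2.1 -2. ] T [-0.42  0.89 -0.1 ] w 0.0234 tilt 0.17
top bar_mouth 0.54 [335.2 179.2] [572.6 -49.6  60. ]
top stub 0.56 [330.3 178.9] [573.6 -33.7  60. ]
top stub_root 0.49 [338.1 182.8] [560.7 -59.   60. ]Traceback (most recent call last):
  File "<string>", line 5, in <module>
    for d in r.pinpoint(c,n)[:1]: print(c,n,round(d['confidence'],2),np.round(d['location'],1),np.round(at_z(c,d['location'],.06)*1000,1))
             ~~~~~~~~~~^^^^^
ValueError: it knows: bar_mid, bar_mouth, beaker, block, clamp, cradle, dish, rack, spray, stub, stub_root, stub_tip, tipbox, vial
```

Contact came exactly where expected, 5.6 N axial at the collar, so the socket is home. I relieve it and start the swing in small arcs (2.5° gives y 6.9 mm, x 0.15 mm).

```bash
python3 -m creep '[-1,0,0,0, 0,0,0,0, 0.05,3.5,0,-1.25, 0.1,5.5,0,-2, 0.15,6.9,0,-2.5]'
cat > arc.py <<'E'
from h import *
p,R,s=tool(); f=R.T@np.array(s["wrist_force"]); t=R.T@np.array(s["torque"]); piv=np.array([.5928,-.0409])
v=p[:2]-piv; a=np.degrees(np.arctan2(-v[1],-v[0])); y=np.degrees(np.arctan2(R[1,0],R[0,0]))
print("t",s["time_s"],"R",round(np.linalg.norm(v)*1000,1),"arc",round(a,2),"toolyaw",round(y,2),"z",round(p[2],4),"Ftool",np.round(f,1),"Ttool",np.round(t,2),"w",round(s["width"],4),"q",np.round(s["qpos"],2))
E
python3 arc.py
```

```text
time_s: 18.2
eef_pos: [0.4417, -0.0879, 0.0567]
tcp_rot: [-0.001, 0.988, 0.152, -0.001]
wrist_force: [-3.0, 0.9, -3.1]
width: 0.0238
t 18.2 R 158.3 arc 17.26 toolyaw 17.49 z 0.0567 Ftool [-2.6 -1.7  3.1] Ttool [ 0.36 -0.57 -0.13] w 0.0238 q [-0.37  0.03  2.11  0.    1.    0.89]
```

```bash
python3 -m creep '[-0.4,6.9,0,-2.5, 0.1,6.9,0,-2.5, 0.1,6.9,0,-2.5, 0.1,6.9,0,-2.5, 0.1,6.9,0,-2.5]'; python3 arc.py
python3 -m creep '[0.1,5.5,0,-2, 0.1,5.5,0,-2, 0.1,5.5,0,-2, 0.1,5.5,0,-2, 0.1,5.5,0,-2]'; python3 arc.py
```

```text
time_s: 18.7
eef_pos: [0.4554, -0.1199, 0.0569]
tcp_rot: [-0.001, 0.966, 0.259, 0.0]
wrist_force: [-1.5, 3.1, -2.9]
width: 0.0238
t 18.7 R 158.5 arc 29.89 toolyaw 29.99 z 0.0569 Ftool [ 0.3 -3.4  2.9] Ttool [ 0.44 -0.15 -0.19] w 0.0238 q [-0.43  0.08  2.06  0.    1.    0.62]
time_s: 19.2
eef_pos: [0.4709, -0.1424, 0.0568]
tcp_rot: [-0.001, 0.94, 0.342, -0.0]
wrist_force: [-2.8, 2.0, -2.5]
width: 0.0231
t 19.2 R 158.6 arc 39.78 toolyaw 39.97 z 0.0568 Ftool [-0.9 -3.3  2.5] Ttool [ 0.63 -0.27 -0.26] w 0.0231 q [-0.45  0.12  2.01  0.    1.01  0.42]
```

```bash
python3 -m creep '[0.05,5.5,0,-2, 0.1,5.5,0,-2, 0.1,5.5,0,-2, 0.1,5.5,0,-2, 0.1,5.5,0,-2]'; python3 arc.py
python3 -m creep '[0.05,5.5,0,-2, 0.1,5.5,0,-2, 0.1,5.5,0,-2, 0.1,5.5,0,-2, 0.1,5.5,0,-2]'; python3 arc.py
```

```text
time_s: 19.7
eef_pos: [0.4887, -0.161, 0.056]
tcp_rot: [-0.002, 0.906, 0.423, -0.001]
wrist_force: [-7.3, 3.9, -0.2]
width: 0.0238
t 19.7 R 158.9 arc 49.1 toolyaw 49.99 z 0.056 Ftool [-1.7 -8.1  0.3] Ttool [ 1.24 -0.25 -0.2 ] w 0.0238 q [-0.47  0.18  1.95  0.    1.02  0.23]
time_s: 20.2
eef_pos: [0.5106, -0.1772, 0.0559]
tcp_rot: [-0.003, 0.866, 0.5, -0.002]
wrist_force: [-8.9, 1.2, 0.6]
width: 0.0235
t 20.2 R 159.1 arc 58.9 toolyaw 59.97 z 0.0559 Ftool [-3.4 -8.3 -0.6] Ttool [ 1.55 -0.4  -0.13] w 0.0235 q [-0.48  0.24  1.88 -0.    1.03  0.04]
```

```bash
python3 -m creep '[-0.3,4.1,-0.7,-1.5, 0.05,4.1,0,-1.5, 0.05,4.1,0,-1.5, 0.05,4.1,0,-1.5, 0.05,4.1,0,-1.5]'; python3 arc.py
```

```text
time_s: 20.7
eef_pos: [0.5287, -0.1868, 0.0564]
tcp_rot: [-0.002, 0.832, 0.555, -0.002]
wrist_force: [-8.8, 1.2, -2.5]
width: 0.0235
t 20.7 R 159.4 arc 66.3 toolyaw 67.44 z 0.0564 Ftool [-2.3 -8.6  2.5] Ttool [ 1.35 -0.48 -0.01] w 0.0235 q [-0.48  0.28  1.83 -0.    1.04 -0.09]
```

```bash
python3 -m creep '[-0.2,4.1,0,-1.5, 0,4.1,0,-1.5, 0,4.1,0,-1.5, 0.05,4.1,0,-1.5, 0.05,4.1,0,-1.5]'; python3 arc.py
```

```text
time_s: 21.2
eef_pos: [0.5485, -0.1943, 0.0567]
tcp_rot: [-0.002, 0.794, 0.608, -0.001]
wrist_force: [-7.5, -0.1, -1.6]
width: 0.0237
t 21.2 R 159.7 arc 73.88 toolyaw 74.94 z 0.0567 Ftool [-2.1 -7.2  1.6] Ttool [ 1.19 -0.43 -0.05] w 0.0237 q [-0.48  0.32  1.77 -0.    1.05 -0.21]
```

```bash
python3 -m creep '[-0.2,4.1,0,-1.5, 0,4.1,0,-1.5, 0,4.1,0,-1.5, 0,4.1,0,-1.5, 0,4.1,0,-1.5]'; python3 arc.py
```

```text
time_s: 21.7
eef_pos: [0.5692, -0.1991, 0.057]
tcp_rot: [-0.001, 0.752, 0.659, -0.001]
wrist_force: [-4.8, -0.9, -1.7]
width: 0.0236
t 21.7 R 159.9 arc 81.51 toolyaw 82.44 z 0.057 Ftool [-1.5 -4.7  1.8] Ttool [ 0.85 -0.27 -0.1 ] w 0.0236 q [-0.47  0.36  1.72 -0.    1.06 -0.33]
```

```bash
python3 -m creep '[0,3.3,0,-1.2, 0,3.3,0,-1.2, 0,3.3,0,-1.2, 0,2.8,0,-1, 0,2.8,0,-1]'; python3 arc.py
```

```text
time_s: 22.2
eef_pos: [0.5859, -0.2009, 0.0577]
tcp_rot: [0.0, 0.719, 0.695, -0.0]
wrist_force: [-4.4, -2.9, -4.4]
width: 0.0236
t 22.2 R 160.1 arc 87.52 toolyaw 88.01 z 0.0577 Ftool [-3.  -4.3  4.4] Ttool [ 0.67 -0.68 -0.32] w 0.0236 q [-0.46  0.39  1.67 -0.    1.07 -0.42]
```

```bash
python3 -m creep '[-0.2,2.8,0,-1, 0,2.8,0,-1, 0,2.8,0,-1, 0,2.8,0,-1, 0,0,0,0]'; python3 arc.py
```

```text
time_s: 22.7
eef_pos: [0.5964, -0.201, 0.0575]
tcp_rot: [-0.001, 0.695, 0.719, -0.001]
wrist_force: [-5.8, -4.4, -2.9]
width: 0.0234
t 22.7 R 160.2 arc 91.27 toolyaw 91.98 z 0.0575 Ftool [-4.2 -5.9  2.9] Ttool [ 0.98 -0.76 -0.21] w 0.0234 q [-0.45  0.42  1.65 -0.    1.08 -0.48]
```

```bash
python3 -m creep '[0,2.2,0,-0.8, 0,2.2,0,-0.8, 0,2.2,0,-0.8, 0,0,0,0, 0,0,0,0]'; python3 arc.py
```

```text
time_s: 23.2
eef_pos: [0.6005, -0.2009, 0.0566]
tcp_rot: [-0.003, 0.68, 0.733, -0.002]
wrist_force: [-12.4, -6.5, -1.3]
width: 0.0234
t 23.2 R 160.2 arc 92.76 toolyaw 94.29 z 0.0566 Ftool [ -5.6 -12.8   1.4] Ttool [ 2.1  -0.76  0.13] w 0.0234 q [-0.45  0.43  1.63 -0.    1.09 -0.52]
```

Stiffness rises sharply at 92.8° (12.8 N), which looks like the stop. I ease off to see whether the lever pushes back.

```bash
python3 -m creep '[-0.5,-3,0,1.2, -0.5,-3,0,1.2, 0,0,0,0, 0,0,0,0, 0,0,0,0]'; python3 arc.py
```

```text
time_s: 23.7
eef_pos: [0.5965, -0.2012, 0.0572]
tcp_rot: [-0.001, 0.695, 0.719, -0.0]
wrist_force: [-6.2, -1.1, -2.8]
width: 0.0233
t 23.7 R 160.3 arc 91.33 toolyaw 91.96 z 0.0572 Ftool [-0.9 -6.2  2.8] Ttool [ 1.05 -0.32 -0.33] w 0.0233 q [-0.45  0.42  1.64  0.    1.08 -0.48]
```

```bash
python3 -m creep '[0,-1,0,0.5, 0,-1,0,0.5, 0,0,0,0, 0,0,0,0, 0,0,0,0]'; python3 arc.py; python3 - <<'E'
from h import *
for c in("top","scene"):
    im=r.grab_frame(c); save(im,c+"8.png")
a=cv2.imread("pics/top8.png")[140:230,240:400];b=cv2.imread("pics/scene8.png")[160:290,220:360]
cv2.imwrite("pics/c8.png",np.vstack([cv2.resize(a,(530,298),interpolation=3),cv2.resize(b,(530,298),interpolation=3)]))
E
```

```text
time_s: 24.2
eef_pos: [0.5949, -0.2013, 0.0574]
tcp_rot: [-0.001, 0.701, 0.713, -0.0]
wrist_force: [-5.6, -1.1, -3.7]
width: 0.0233
t 24.2 R 160.4 arc 90.76 toolyaw 90.98 z 0.0574 Ftool [-1.  -5.6  3.8] Ttool [ 0.84 -0.32 -0.48] w 0.0233 q [-0.45  0.41  1.65  0.    1.08 -0.47]
```

View pics/c8.png

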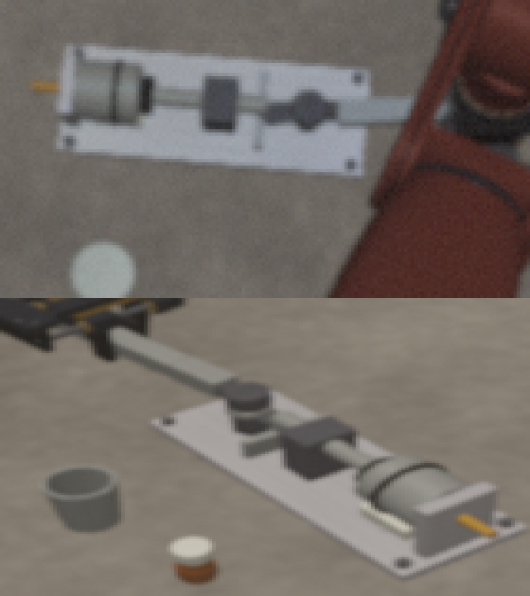

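```bash
python3 -m creep '[0,-1.4,0,0.4, 0,-1.4,0,0.4, 0,0,0,0, 0,0,0,0, 0,0,0,0]'; python3 arc.py
```

```text
time_s: 24.8
eef_pos: [0.5929, -0.2016, 0.0578]
tcp_rot: [-0.0, 0.706, 0.708, 0.0]
wrist_force: [-2.8, 0.5, -3.4]
width: 0.0231
t 24.8 R 160.7 arc 90.02 toolyaw 90.11 z 0.0578 Ftool [ 0.5 -2.8  3.4] Ttool [ 0.41 -0.03 -0.16] w 0.0231 q [-0.45  0.41  1.66  0.    1.08 -0.46]
```

```bash
python3 -m creep '[0,-1.4,0,0, 0,-1.4,0,0, 0,0,0,0, 0,0,0,0, 0,0,0,0]'; python3 arc.py
```

```text
time_s: 25.3
eef_pos: [0.5906, -0.202, 0.0582]
tcp_rot: [0.001, 0.707, 0.708, 0.0]
wrist_force: [3.4, 0.0, -3.6]
width: 0.0234
t 25.3 R 161.1 arc 89.2 toolyaw 90.08 z 0.0582 Ftool [0.  3.4 3.7] Ttool [-0.37 -0.03  0.27] w 0.0234 q [-0.46  0.4   1.66  0.    1.08 -0.46]
```

The push reverses sign to +3.4 N, so the lever holds itself on the stop: it is locked. I centre and draw the bar off.

```bash
python3 -m creep '[0,1.3,0,0, -2,0,0,0, -3,0,0,0, -4,0,0,0, -4,0,0,0]'; python3 arc.py
python3 -m creep '[-4,0,0,0, -4,0,0,0, -4,0,0,0, -4,0,0,0, -4,0,0,0]'; python3 arc.py
```

```text
time_s: 25.8
eef_pos: [0.5909, -0.2154, 0.0576]
tcp_rot: [-0.0, 0.706, 0.708, -0.0]
wrist_force: [0.6, -0.5, -3.7]
width: 0.0236
t 25.8 R 174.5 arc 89.38 toolyaw 90.11 z 0.0576 Ftool [-0.5  0.6  3.7] Ttool [ 0.07 -0.17  0.04] w 0.0236 q [-0.47  0.41  1.65 -0.    1.08 -0.48]
time_s: 26.3
eef_pos: [0.5912, -0.2353, 0.0577]
tcp_rot: [-0.0, 0.706, 0.708, -0.0]
wrist_force: [0.8, 0.3, -2.5]
width: 0.0236
t 26.3 R 194.4 arc 89.53 toolyaw 90.11 z 0.0577 Ftool [0.3 0.8 2.5] Ttool [ 0.04 -0.12 -0.01] w 0.0236 q [-0.5   0.43  1.63 -0.    1.09 -0.5 ]
```

```bash
python3 -m creep '[-6,0,0,0, -6,0,0,0, -8,0,0,0, -8,0,0,0, -7,0,0,0]'; python3 arc.py
python3 -m creep '[-3,0,-5,0, 0,0,-20,0, 0,0,-30,0, 0,0,-30,0, 0,0,-30,0]'
python3 -m creep '[0,0,-20,0, 0,0,0,0, 0,0,0,0, 0,0,0,0, 0,0,0,0]'
python3 - <<'E'
from h import *
plan([.469,.3627,.20],8.8)
im=r.grab_frame("scene"); save(im,"scene9.png"); im=r.grab_frame("top"); save(im,"top9.png")
a=cv2.imread("pics/top9.png")[140:230,240:400];b=cv2.imread("pics/scene9.png")[160:290,220:360]
cv2.imwrite("pics/c9.png",np.vstack([cv2.resize(a,(530,298),interpolation=3),cv2.resize(b,(530,298),interpolation=3)]))
for c in("top","scene"):
  for n in("stub","stub_tip","stub_root"):
    for d in r.pinpoint(c,n)[:1]: print(c,n,round(d["confidence"],2),np.round(d["location"],1),np.round(at_z(c,d["location"],.06)*1000,1))
E
```

```text
time_s: 26.8
eef_pos: [0.5913, -0.2708, 0.0578]
tcp_rot: [0.0, 0.707, 0.708, 0.0]
wrist_force: [-0.4, 0.2, -2.8]
width: 0.0236
t 26.8 R 229.9 arc 89.64 toolyaw 90.09 z 0.0578 Ftool [ 0.2 -0.4  2.8] Ttool [ 0.09 -0.16  0.03] w 0.0236 q [-0.55  0.46  1.59 -0.    1.1  -0.55]
time_s: 27.3
eef_pos: [0.5912, -0.2729, 0.1741]
tcp_rot: [-0.0, 0.706, 0.708, 0.0]
wrist_force: [0.5, 0.1, -2.3]
width: 0.0237
time_s: 27.8
eef_pos: [0.5903, -0.2723, 0.1905]
tcp_rot: [-0.002, 0.706, 0.708, -0.0]
wrist_force: [0.1, -0.0, -3.9]
width: 0.0236
t 27.8 pos [ 0.5903 -0.2723  0.1905] yaw 90.11 j6 -0.56 shift(mm, before turning) [ 635.2 -120.1   -8. ] turn 81.31 F [ 0.1 -0.  -3.9] T [-0.13  0.02 -0.03] w 0.0236 tilt 0.21
top stub 0.44 [334.4 171.5] [598.  -47.2  60. ]
top stub_tip 0.61 [355.6 173.5] [ 591.2 -116.4   60. ]
top stub_root 0.55 [339.7 175.4] [585.1 -64.4  60. ]
scene stub 0.61 [286.2 204.4] [596.2 -36.4  60. ]
scene stub_tip 0.58 [268.4 191.9] [ 598.6 -114.6   60. ]
scene stub_root 0.77 [277.6 198.6] [598.  -72.6  60. ]
```

View pics/c9.png

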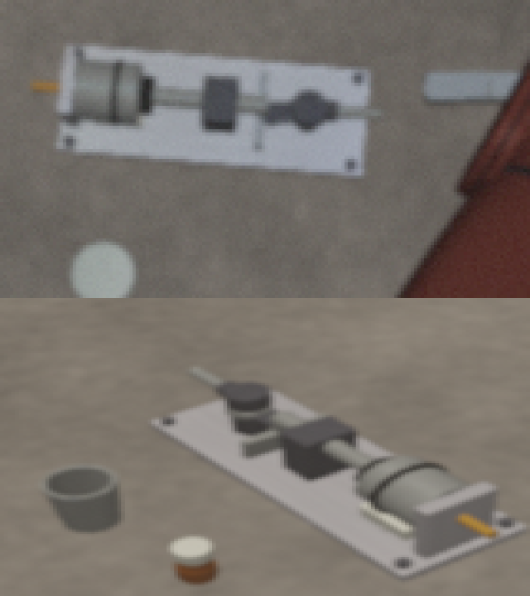

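Both views show the bar clear, and the stub points away from the ram (tip at about (355,173) in the full top frame), free and staying put. Now I carry the bar back.

```bash
python3 -m creep '[15,-3,0,0, 28,-5,0,0, 32,-6,0,0, 32,-6,0,0, 32,-6,0,0]'
python3 -m creep '[32,-6,0,0, 32,-6,0,0, 32,-6,0,0, 32,-6,0,0, 32,-6,0,0]'
python3 -m creep '[32,-6,0,0, 32,-6,0,0, 32,-6,0,0, 32,-6,0,0, 32,-6,0,0]'
python3 -m creep '[32,-6,0,8, 32,-6,0,0, 32,-6,0,0, 32,-6,0,0, 32,-6,0,0]'
python3 -m creep '[0,0,0,8, 0,0,0,8, 0,0,0,8, 0,0,0,8, 0,0,0,8]'
python3 -m creep '[0,0,0,8, 0,0,0,8, 0,0,0,8, 0,0,0,8, 0,0,0,0]'
python3 - <<'E'
from h import *
plan([.469,.3627,.14],8.6)
r.grab_frame("wrist")
axis("wrist","cradle",.008)
E
```

```text
time_s: 28.7
eef_pos: [0.5644, -0.1318, 0.1928]
tcp_rot: [-0.0, 0.706, 0.708, 0.0]
wrist_force: [0.3, -0.7, -2.8]
width: 0.0233
time_s: 29.2
eef_pos: [0.5338, 0.0281, 0.193]
tcp_rot: [0.0, 0.706, 0.708, 0.0]
wrist_force: [-0.3, -0.7, -2.6]
width: 0.0234
time_s: 29.7
eef_pos: [0.5033, 0.1879, 0.193]
tcp_rot: [-0.0, 0.706, 0.708, 0.0]
wrist_force: [0.2, 0.4, -3.8]
width: 0.0238
time_s: 30.2
eef_pos: [0.491, 0.3498, 0.193]
tcp_rot: [-0.0, 0.754, 0.657, 0.0]
wrist_force: [0.9, 0.9, -3.1]
width: 0.0233
time_s: 30.7
eef_pos: [0.4912, 0.3485, 0.1928]
tcp_rot: [-0.0, 0.934, 0.357, -0.0]
wrist_force: [0.3, 0.2, -3.4]
width: 0.0235
time_s: 31.2
eef_pos: [0.4913, 0.3484, 0.1928]
tcp_rot: [-0.0, 0.996, 0.088, -0.0]
wrist_force: [0.4, -1.1, -3.5]
width: 0.0234
t 31.2 pos [0.4913 0.3484 0.1928] yaw 10.06 j6 1.88 shift(mm, before turning) [-19.4 -18.   52.8] turn 1.46 F [ 0.4 -1.1 -3.5] T [-0.06  0.16  0.  ] w 0.0234 tilt 0.02
wrist cradle 0.74 8258 c [434.4 560.5] size [179.  115.3] yaw 6.67
wrist cradle 0.69 3529 c [467.2 388.7] size [162.3  35.7] yaw 9.2
```

```bash
python3 -m creep '[-10,-9,15,1.5, -9.5,-9,20,0, 0,0,20,0, 0,0,20,0, 0,0,15,0]'
python3 -m creep '[0,0,0,0, 0,0,0,0, 0,0,0,0, 0,0,0,0, 0,0,0,0]'
python3 - <<'E'
from h import *
plan([.469,.3627,.04],8.6)
im=r.grab_frame("wrist"); save(im,"w10.png")
E
```

```text
time_s: 31.8
eef_pos: [0.4692, 0.3625, 0.1014]
tcp_rot: [0.0, 0.997, 0.077, -0.001]
wrist_force: [-0.6, -0.1, -2.9]
width: 0.0234
time_s: 32.3
eef_pos: [0.4706, 0.3629, 0.1037]
tcp_rot: [-0.0, 0.997, 0.075, 0.001]
wrist_force: [-0.0, 0.1, -3.2]
width: 0.0236
t 32.3 pos [0.4706 0.3629 0.1037] yaw 8.61 j6 1.94 shift(mm, before turning) [-1.7 -0.  63.7] turn 0.01 F [-0.   0.1 -3.2] T [-0.05  0.17 -0.02] w 0.0236 tilt 0.09
```

View pics/w10.png

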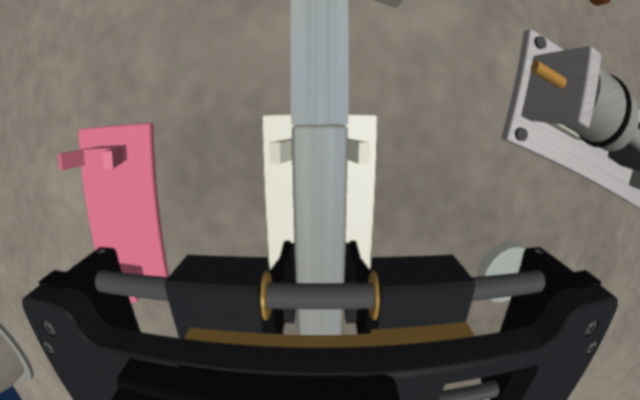

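The bar (columns 293-348) is centred over the white cradle (263-377) and between its lips. I lower it to just above the saddles and then release.

```bash
python3 -m creep '[-1.7,0,15,0, 0,0,20,0, 0,0,15,0, 0,0,8,0, 0,0,3,0]'
python3 -m creep '[0,0,1,0, 0,0,1,0, 0,0,0,0, 0,0,0,0, 0,0,0,0]'
python3 -c "from h import *;plan([.469,.3627,.04],8.6)"
```

```text
time_s: 32.85
eef_pos: [0.4673, 0.3618, 0.0399]
tcp_rot: [0.001, 0.997, 0.075, -0.001]
wrist_force: [-0.1, 0.5, -3.0]
width: 0.0237
time_s: 33.35
eef_pos: [0.4687, 0.3625, 0.0403]
tcp_rot: [-0.0, 0.997, 0.075, 0.0]
wrist_force: [0.2, -0.1, -3.1]
width: 0.0236
t 33.35 pos [0.4687 0.3625 0.0403] yaw 8.61 j6 1.95 shift(mm, before turning) [ 0.3 -0.1  0.3] turn 0.01 F [ 0.2 -0.1 -3.1] T [-0.11  0.18  0.01] w 0.0236 tilt 0.05
```

```bash
python3 -m creep '[0,0,0.5,0, 0,0,0.5,0, 0,0,0.3,0, 0,0,0,0, 0,0,0,0]'
python3 -m creep '[0,0,0,0, 0,0,0,0, 0,0,0,0, 0,0,0,0, 0,0,0,0]' 0.6
python3 -m creep '[0,0,0,0, 0,0,0,0, 0,0,-5,0, 0,0,-10,0, 0,0,-20,0]'
python3 -m creep '[0,0,-30,0, 0,0,-30,0, 0,0,-30,0, 0,0,-30,0, 0,0,-20,0]'
python3 -m creep '[-20,0,0,0, -20,0,0,0, 0,0,0,0, 0,0,0,0, 0,0,0,0]'
python3 - <<'E'
from h import *
plan([.469,.3627,.20],8.6)
im=r.grab_frame("wrist"); save(im,"w11.png")
axis("wrist","bar_mid",.054); axis("wrist","cradle",.008)
for c in("top","scene"):
  r.grab_frame(c)
  for n in("stub","stub_tip","stub_root"):
    for d in r.pinpoint(c,n)[:1]: print(c,n,round(d["confidence"],2),np.round(at_z(c,d["location"],.06)*1000,1))
E
```

```text
time_s: 33.85
eef_pos: [0.4686, 0.3625, 0.0395]
tcp_rot: [-0.0, 0.997, 0.075, 0.0]
wrist_force: [-2.4, -2.0, 4.6]
width: 0.0235
time_s: 34.35
eef_pos: [0.4684, 0.3624, 0.0384]
tcp_rot: [0.0, 0.997, 0.075, 0.0]
wrist_force: [1.0, 0.2, -0.7]
width: 0.0503
time_s: 34.85
eef_pos: [0.4674, 0.3617, 0.073]
tcp_rot: [0.001, 0.997, 0.075, -0.001]
wrist_force: [0.2, 0.1, -0.6]
width: 0.0522
time_s: 35.35
eef_pos: [0.4693, 0.3629, 0.2174]
tcp_rot: [-0.001, 0.997, 0.075, 0.002]
wrist_force: [0.2, 0.2, -0.1]
width: 0.0522
time_s: 35.85
eef_pos: [0.4296, 0.3565, 0.214]
tcp_rot: [-0.0, 0.997, 0.075, 0.001]
wrist_force: [-0.2, 0.6, -0.9]
width: 0.0526
t 35.85 pos [0.4296 0.3565 0.214 ] yaw 8.6 j6 1.97 shift(mm, before turning) [39.9 -0.2 14. ] turn -0.0 F [-0.2  0.6 -0.9] T [-0.07  0.11  0.03] w 0.0526 tilt 0.07
wrist bar_mid 0.89 5851 c [470.8 361.2] size [257.6  24.2] yaw 8.6
wrist cradle 0.9 7394 c [466.7 361. ] size [169.   89.1] yaw 8.16
wrist cradle 0.62 1728 c [244.7 339.4] size [100.   93.8] yaw 22.86
top stub 0.49 [594.7 -46.9  60. ]
top stub_tip 0.44 [ 581.3 -122.8   60. ]
top stub_root 0.63 [588.  -63.5  60. ]
scene stub 0.6 [590.8 -40.6  60. ]
scene stub_tip 0.6 [ 594.4 -131.    60. ]
scene stub_root 0.73 [593.9 -77.2  60. ]
```

View pics/w11.png

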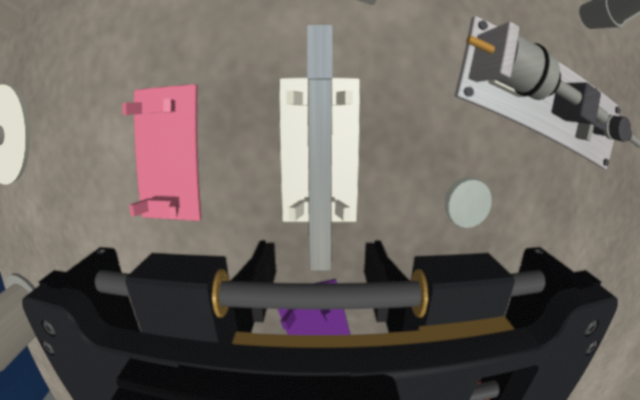

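The bar lies across both saddles of the white cradle, columns 307-332. It is 4 mm lengthwise and under 1 mm sideways from the cradle centre, 0.4° off its axis. The lever still points outward along the ram line, and the hand is clear.

```bash
python3 -c "from workcell import r;print(r.hand_in())"
```

```text
the job is handed in; nothing more can be done
None
```

I threw the lever to its stop with the bar, laid the bar back in the white cradle, and handed the job in at about 36 s. The hand-in reports no verdict.

- **Fit:** the socket met the collar with about 6 N along the bar, at the position I had worked out from the camera views.
- **Swing:** sideways resistance levelled off at 8 to 9 N between about 49° and 66°, fell to about 4 N near 88°, then rose to 12.8 N on the stop, against a forcing limit of about 14 N.
- **Locked:** when I eased the bar back, the lever resisted with 3.4 N the other way. It was still pointing the same way after the bar was drawn off and again at the end.
- **Bar in cradle:** the last wrist view shows it across both saddles, 4 mm lengthwise and under 1 mm sideways from the centre, 0.4° off the axis. The hand was clear.

**Not checked or in disagreement:**
- The ram position could not be read directly, so "locked" rests on the force reversal and the lever's angle.
- The sideways force never quite fell to zero at the dead point. I put that down to friction.
- The final network readings of the stub points scattered by 10 to 15 mm between cameras, but agreed on which way the lever points.
- I did not measure the bystanders at the end. The hand and bar met nothing unexpected along the way, and the ones in the last view looked unmoved.

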